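# Wedge a whetstone tight in its holder with a mallet

### The job

The whetstone lies loose in its wooden holder and has to be fixed for sharpening. Put the loose wedge, thin end first, into the gap between the stone and the sloped cleat, then drive it sideways with light taps of the mallet on its thick end until a further tap no longer moves it and the stone is clamped tight; do not strike hard or hit the stone. Lay the mallet flat on the worktop and leave everything else where it is.

Things in the scene. Friction and masses are not known exactly. Their poses are not given: they have to be found in the camera images.
- holder: wooden whetstone holder, fixed. Origin on the worktop under the stone bed; x along it away from the robot, y left. Plank x -145..135, y +-46 mm, top z = 24; flush cross bearer under the wedge x 62..112, y +-85. Near end: stop block, 22 high; its rubber facing, which gives 1.3 mm, stands somewhere at x = -112 to -108 (block screwed on in slots, not measured). Side rails 10 high, inner y +-32.5.
- cleat_face (a point): middle of the foot of the sloped cleat's face, at (87, 0, 24) mm in the holder. Cleat 24 high, y +-33, back at x = 124. Its upright face lies at x = 87 + y/8: the gap between stone and cleat is wider on the +y (left) side, where the wedge goes in, to be driven towards -y. Wall cupboards hang 0.62 m above the worktop from world x = 0.62 m on: keep the wrist low.
- stone: two-layer whetstone block 180 (x) x 62 (y) x 26 (z) mm, 0.6 kg, friction about 0.6, loose on the plank. Origin: centre of underside; axes as the holder's. It starts 0 to 5.2 mm off the stop's facing, so the wedge first slides it in -x on to the facing (2 to 5 N on the mallet) and only then grips. It cracks if the wedge squeezes it with over 120 N.
- wedge: loose waxed wooden wedge, 120 (y) x 32 (z) mm, 0.06 kg, friction 0.3; thickness (x) 12 at the thin end (-y), 27 at the thick end (+y). Origin: underside, half-way, 19.5 thick there. Straight face x = -9.75 (goes against the stone's end), sloped face x = 9.75 + y/8 (against the cleat). Starts upright on the worktop right of the holder, thin end to the right. It stays where it is driven.
- thick_end (a point): middle of the wedge's thick end, 27 x 32 mm, at (3.75, 60, 16) mm in the wedge: strike here. While the facing gives, a light tap (0.05 m/s, stopped at 15 to 20 N) drives it 1 to 4 mm; tight, under 0.5 mm, at y = 46 to 90 mm in the holder depending on the stop. Tight is a lasting squeeze on the stone over 10 N. A blow over 120 N bruises it (tapping at 0.1 m/s comes near).
- mallet: loose wooden mallet, 0.2 kg, lying flat left of the holder. Origin: under the middle of the head; x along the handle towards the head, y across (striking direction). Head 40 (x) x 84 (y) x 44 (z) mm, striking faces at y = +-42. Handle 20 wide (y), 22 high, centre z = 22, x from -165 to -20; centre of mass x = -14.
- mallet_grip (a point): point on the handle's axis close to the head, at (-40, 0, 22) mm in the mallet: the best place to grip, across the 20 mm, firmly (about 100 N), so that the mallet does not turn in the fingers.
- water_bowl: white bowl, 116 mm wide, 58 mm high, bystander; origin under its centre
- scissors: scissors lying flat, 87 x 199 x 9 mm, bystander; origin under the middle
- peeler: vegetable peeler lying flat, 170 x 25 x 17 mm, bystander; origin under the middle
- garlic: garlic bulb, 50 x 50 x 56 mm, bystander; origin under its centre
- lime: lime, 44 x 49 x 41 mm, bystander; origin under its centre
- shallot: shallot, 42 x 34 x 31 mm, bystander; origin under its centre
- scourer: steel wire scourer, 60 x 79 x 46 mm, bystander; origin under its centre

How it is judged (in metres and radians):
On the way, in this order (a step that is already met when the one before it is completed fails the run):
1. the wedge stands loose on the holder, thin end in the gap between stone and cleat, and is let go (x of wedge in the frame of holder between 0.074 and 0.093 m and y of wedge in the frame of holder between 0.03 and 0.088 m and z of wedge in the frame of holder below 0.029 m and angle between the y axis of wedge and the y axis of holder, either way round below 0.15 rad and contact force between the fingers and wedge below 0.1 N), for 0.2 s.
2. the mallet is taken up (height (world z) of mallet above 0.015 m and contact force between the fingers and mallet above 2 N), for 0.1 s.
3. the mallet taps the wedge (contact force between mallet and wedge above 3 N).
4. the mallet is drawn back off the wedge (contact force between mallet and wedge below 0.1 N), for 0.1 s.
5. the mallet taps the wedge again (contact force between mallet and wedge above 3 N).
At the end, for the whole second after the job is handed in: the wedge sits flat (within 6 mm) on the holder and presses on the stone with more than 10 N, touched by nothing else but holder and stone; the stone lies flat in the holder (within 6 mm); the mallet lies flat and still on the worktop (within 8 mm, 0.12 rad), clear of holder and wedge (contact force between wedge and stone above 10 N and linear speed of each of wedge, stone below 0.004 m/s and z of each of wedge, stone in the frame of holder below 0.03 m and angle between the y axis of wedge and the y axis of holder, either way round below 0.1 rad and height (world z) of mallet below 0.008 m and angle between mallet's own z axis and vertical below 0.12 rad and linear speed of mallet below 0.01 m/s and contact force between mallet and holder below 0.1 N and contact force between mallet and wedge below 0.1 N).
It fails at once if a blow of more than 120 N on the wedge (contact force between mallet and wedge above 120 N).
It fails at once if the wedge squeezes the stone with more than 120 N (contact force between wedge and stone above 120 N).
It fails at once if the mallet hits the stone (contact force between mallet and stone above 2 N).
It fails at once if the wedge is pressed home with the fingers instead of the mallet (contact force between the fingers and wedge above 1 N and contact force between wedge and stone above 9 N).
It fails at once if a bystander (bowl, scissors, peeler, garlic, lime, shallot, scourer) is moved more than 30 mm (distance of any of water_bowl, scissors, peeler, garlic, lime, shallot, scourer from where it was at the start of the episode above 0.03 m).
It also fails if it takes over 67 s, if anything falls off the work surface, if the arm or the gripper's body presses on something with over 40 N, if the wrist force passes 120 N, or if a joint passes its speed limit or range.

### The arm

A 6-joint arm with a two-finger parallel gripper is mounted at the origin on a cart in front of the work surface, level with it; the furniture and walls round the work are solid. World frame = base frame: x ahead of the robot, y to its left, z up, the work surface at z = 0. Lengths are in mm, angles in rad, forces in N, time in s.
With the tool pointing down it reaches from about 350 to 775 mm from the base axis. Payload 7.3 kg.
Tool frame: the origin (TCP) lies at the very end of the fingers, on their centre line; the grasp point (between the pads) lies 19 mm behind it; z points along the fingers, y is the line along which they close (so a half turn about z gives the same grasp; the last joint's range is limited). The gripper opens to 92 mm and grips with 3 to 60 N. Pads are 19 mm wide; open, the fingers measure 130 mm over their backs; the gripper's body (75 mm by 190 mm) begins 47 mm behind the grasp point.
Start: joints at [-0.146, 0.342, 1.524, -0, 1.275, -0.146], TCP at [525.019, 0.019, 226.741] pointing down, gripper open.
Joint ranges: [-2.53, 2.53], [-0.77, 2.02], [0.04, 2.7], [-1, 4.14], [0.28, 2.66], [-3.11, 3.11]. Speed limits (rad/s): [2.57, 2.57, 3.14, 3.14, 3.14, 3.14].

### API

Orientations are given as [roll, pitch, yaw] about the fixed x, y, z axes, in that order (R = Rz(yaw) Ry(pitch) Rx(roll)).
In Python, from plant import bot gives the robot as it stands.
- The arm moves only by the tool jog_arm, never from a script. Its argument "targets" is a list of rows, each an object with "xyz": the shift along the tool's x, y, z as a fraction of full scale, a list of three; "spin": the turn about the tool's z as a fraction of full scale. In form: [{"xyz": [x, y, z], "spin": spin}, ...]. A call has exactly 10 rows; each row shifts and turns the commanded pose from where the row before left it, along the tool's axes as they then stand; what a row does not reach is not made up. Full scale, the value 1, is 80 mm for a shift and 0.1 rad for a turn. A row lasts 1/8 s, in which the tool goes at most 62.5 mm and 10.7 degrees, less where a joint would pass 70% of its speed; a pose out of reach is approached as far as the arm can. A call with a number of a shift or a turn outside -1 to 1 is refused whole. A call with a gripper value outside its range is refused whole. "gripper" is the opening in per cent of the stroke, from 0 (shut) to 100 (fully open), set as the call begins (left out, the last holds). The fingers move at their own pace and stop on an object; the grip force is fixed at half the most. Time passes only in rows, so rows that do not move let the fingers close, or fill a call up. It gives the time, the measured TCP pose, the force, the opening and the grip force at its end, in the units of the state.
- bot.get_obs(): the state, without advancing time (a new reading comes with each control period).
- bot.capture(name): name is "scene" or "side" or "wrist"; returns the picture (480x640x3 uint8, blue, green, red); there is no depth.
- bot.get_calibration(name): a dict with "vfov" (degrees; the focal length in pixels is half the picture's height over the tangent of half this angle, whatever the lens; pixels are square), "cx", "cy" (the principal point, pixels), "k1" (the pictures are not rectified: a ray, as slopes to the right and down, at radius r is drawn at 1 + k1 r^2 times it, then the intrinsics apply), "eye" and "rotation" of the camera in the world. Camera axes: x right, y down, z forward; pixel columns grow to the right and rows downward; lengths in mm; the calibration is good to about 2 mm. A picture is of the moment at which its call begins: read the wrist's pose just before it. get_calibration takes no time and is no camera call; for the wrist camera it gives the pose at the moment of the call.
- bot.close_job(): hands the job in; it is judged then, once.
The state is a dict: "time": time; "joint_positions": joint angles; "dq": joint speeds; "tau": joint torques, N m; "tool_pos": TCP position; "tcp_rot": TCP orientation; "contact_force": force on the tool from outside, world axes, zero at the start; "moment": the same for the moment, N m; "grip_width": finger opening in mm; "finger_force": force on a finger pad.
Only numpy, scipy, OpenCV 4.12 (cv2) and the standard library are available. Lean on these libraries where they do the work, as an engineer would, in place of code of your own. Each camera call takes 0.05 s, during which the arm holds its last target. There are 200 camera calls.

## Working session

There is one attempt and no reset: what is moved stays moved. The work goes in short steps, Python scripts to look and compute and a tool call to move; the robot and the scene stay as the last step left them, time stands still between calls to the robot, and variables do not carry over. Pictures are saved under pics/ and viewed, at most 10 in all, crops included, and the job is handed in when it is done.

Besides the shell and the picture viewer there is one more tool, called after "Emit:" as name(argument=value, ...), one argument or row to a line, values as JSON. jog_arm: Moves the arm, as the interface text tells. Shift numbers are shares of 80 mm and turn numbers shares of 0.1 rad, none past 1 either way. Its arguments: {"type":"object","properties":{"targets":{"type":"array","items":{"type":"object","properties":{"xyz":{"type":"array","items":{"type":"number"}},"spin":{"type":"number"}}}},"gripper":{"type":"number"}},"required":["targets"]}

```bash
mkdir -p pics; ls; python3 - <<'E'
from plant import bot
import cv2
print(bot.get_obs())
for n in ("scene","side","wrist"):
    c=bot.get_calibration(n); print(n,c)
    cv2.imwrite(f"pics/{n}0.png",bot.capture(n))
E
```

```text
pics
{'time': 0.0, 'joint_positions': array([-1.45991972e-01,  3.42721086e-01,  1.52499892e+00, -3.10525521e-05,
        1.27541074e+00, -1.46016096e-01]), 'dq': array([ 0.00029287, -0.00100921,  0.00150473,  0.00036807,  0.00028189,
       -0.00111868]), 'tau': array([ 7.61924657e-04, -4.31245601e+01, -2.44219762e+01,  7.17750052e-02,
        5.59406646e-02, -1.04314388e-04]), 'tool_pos': array([5.24595729e+02, 7.63655491e-02, 2.26052136e+02]), 'tcp_rot': array([-3.14006661e+00, -1.94410854e-04,  1.57082937e+00]), 'contact_force': array([-0.52876816,  0.11395304, -0.36902097]), 'moment': array([0.01837826, 0.03689999, 0.0278013 ]), 'finger_force': 0.0, 'grip_width': 91.74146369168128}
scene {'vfov': 56.390083326226815, 'cx': 325.45978441737077, 'cy': 236.66155908788394, 'k1': -0.00014568134289123753, 'eye': array([-123.46196055, -471.42752172,  971.86925385]), 'rotation': array([-2.4284713 , -0.01182428, -1.0123465 ])}
side {'vfov': 56.75567997969609, 'cx': 314.5933448907002, 'cy': 235.51542398746074, 'k1': 0.022023604605810192, 'eye': array([125.57040508, 791.71464135, 620.25535586]), 'rotation': array([-2.10465962, -0.01571425, -2.66167513])}
wrist {'vfov': 59.684444874529554, 'cx': 316.9962635528348, 'cy': 233.19697394548166, 'k1': -0.049072610994670425, 'eye': array([525.3914877 ,  67.39574422, 384.38272502]), 'rotation': array([ 2.88971934e+00,  1.51024442e-03, -1.93088515e-04])}
```

View pics/scene0.png

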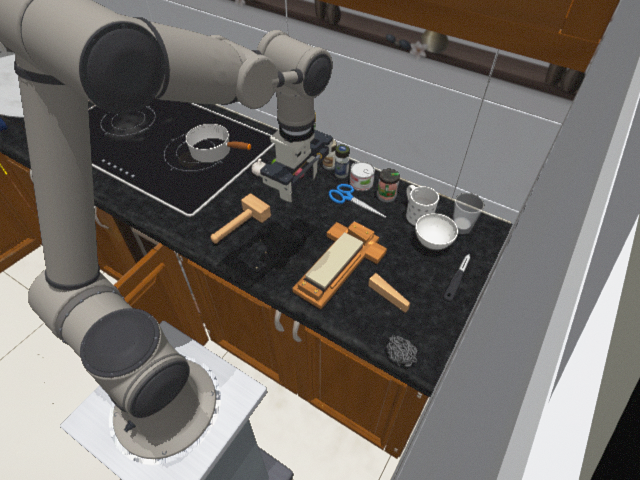

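View pics/side0.png

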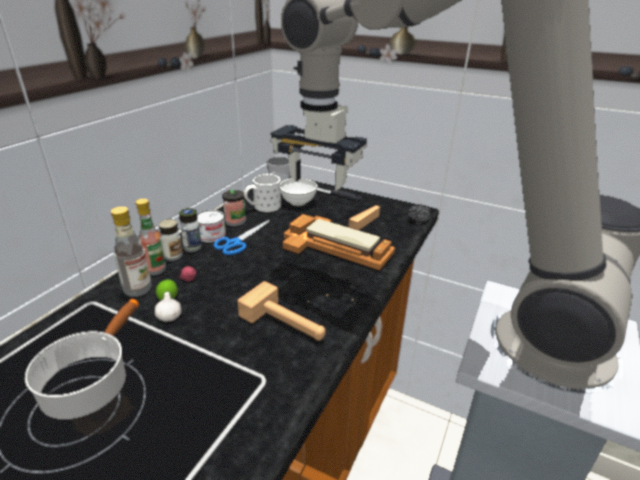

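View pics/wrist0.png

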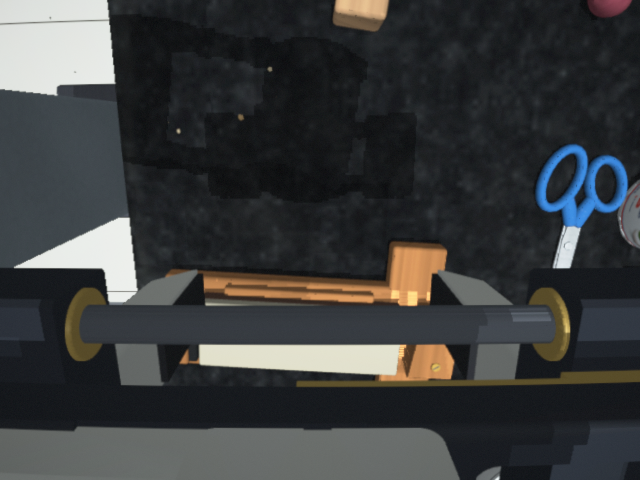

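```bash
cat > h.py <<'E'
import numpy as np, cv2
from scipy.spatial.transform import Rotation as R
def K(c):
    f=240/np.tan(np.radians(c["vfov"]/2)); return f
def pix(c,P):
    Rm=R.from_euler('xyz',c["rotation"]).as_matrix()
    p=(np.atleast_2d(P)-c["eye"])@Rm; s=p[:,:2]/p[:,2:]
    r2=(s**2).sum(1,keepdims=True)
    return s*(1+c["k1"]*r2)*K(c)+[c["cx"],c["cy"]]
def world(c,uv,z=0.):
    d=(np.atleast_2d(uv).astype(float)-[c["cx"],c["cy"]])/K(c); s=d.copy()
    for _ in range(20): s=d/(1+c["k1"]*(s**2).sum(1,keepdims=True))
    Rm=R.from_euler('xyz',c["rotation"]).as_matrix()
    v=np.c_[s,np.ones(len(s))]@Rm.T
    z=np.broadcast_to(z,(len(s),))
    return c["eye"]+v*((z-c["eye"][2])/v[:,2])[:,None]
def crop(src,x0,y0,w,h,k,dst):
    im=cv2.imread(src)[y0:y0+h,x0:x0+w]; cv2.imwrite(dst,cv2.resize(im,None,fx=k,fy=k,interpolation=cv2.INTER_CUBIC))
def fit(cals,uvs,model,x0):
    """planar pose (x,y,yaw) of model points (Nx3) from pixels"""
    from scipy.optimize import least_squares
    def res(q):
        c,s=np.cos(q[2]),np.sin(q[2]); out=[]
        for cal,(uv,idx) in zip(cals,uvs):
            m=np.array(model)[idx]; P=np.c_[q[0]+c*m[:,0]-s*m[:,1],q[1]+s*m[:,0]+c*m[:,1],m[:,2]]
            out.append((pix(cal,P)-uv).ravel())
        return np.concatenate(out)
    r=least_squares(res,x0,loss='soft_l1',x_scale=[1,1,.01]); return r.x,res(r.x)
E
python3 - <<'E'
from h import *; from plant import bot
c=bot.get_calibration("scene")
print(world(c,[(370,275),(410,307),(307,296),(360,228),(245,205),(213,240),(435,232),(342,192),(384,216),(402,350),(468,257),(450,297)],0).round(0))
E
```

```text
[[ 545. -208.    0.]
 [ 511. -341.    0.]
 [ 399. -103.    0.]
 [ 678. -103.    0.]
 [ 572.  239.    0.]
 [ 413.  227.   -0.]
 [ 782. -295.    0.]
 [ 781.   19.    0.]
 [ 759. -140.    0.]
 [ 393. -375.   -0.]
 [ 745. -409.   -0.]
 [ 594. -416.   -0.]]
```

Emit:
jog_arm(
  targets=[
    {"xyz": [-0.4, 0, -0.1]},
    {"xyz": [-0.65, 0.05, -0.1]},
    {"xyz": [-0.65, 0.05, -0.1]},
    {"xyz": [-0.65, 0.05, -0.1]},
    {"xyz": [-0.65, 0.05, -0.1]},
    {"xyz": [-0.6, 0.05, 0]},
    {"xyz": [-0.4, 0, 0]},
    {"xyz": [-0.2, 0, 0]},
    {"xyz": [0, 0, 0]},
    {"xyz": [0, 0, 0]},
  ],
)

```text
invalid input
```

```bash
python3 - <<'E'
from h import *; from plant import bot; import pickle
o=bot.get_obs(); c=bot.get_calibration("wrist"); im=bot.capture("wrist"); cs=bot.get_calibration("scene")
s=bot.capture("scene")
pickle.dump((c,cs),open("cal1.pkl","wb")); cv2.imwrite("pics/wrist1.png",im);cv2.imwrite("pics/scene1.png",s)
print(o["time"],o["tool_pos"],o["tcp_rot"],o["contact_force"])
cv2.imwrite("pics/w1b.png",cv2.resize(im,(800,600),interpolation=cv2.INTER_CUBIC))
E
```

```text
0.15 [5.24712397e+02 6.65652330e-02 2.26207071e+02] [-3.14047223e+00 -1.63012019e-04  1.57079853e+00] [ 0.3852312   0.13929578 -0.52412225]
```

View pics/w1b.png

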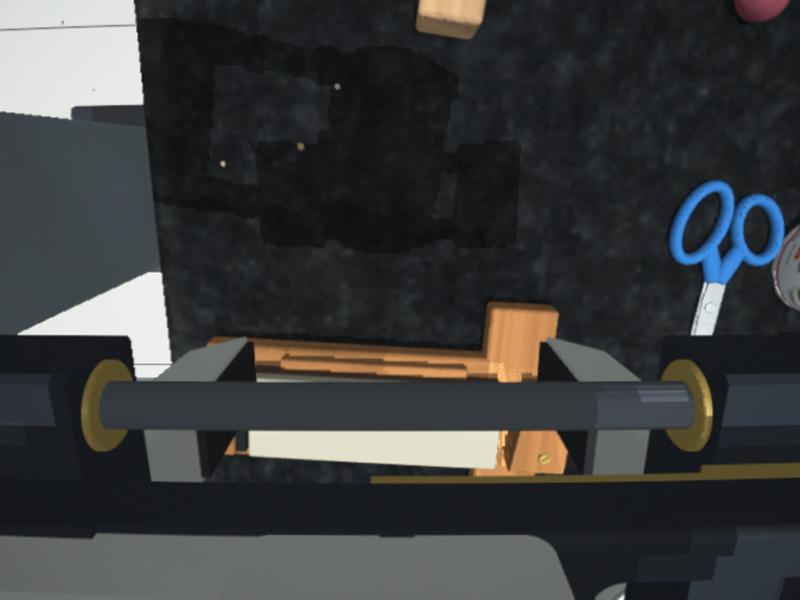

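The move was refused, so this shows the start view again: holder at the bottom, mallet head at the top. I'll add spin to every row.

Emit:
jog_arm(
  targets=[
    {"xyz": [-0.4, 0, -0.1], "spin": 0},
    {"xyz": [-0.65, 0.05, -0.1], "spin": 0},
    {"xyz": [-0.65, 0.05, -0.1], "spin": 0},
    {"xyz": [-0.65, 0.05, -0.1], "spin": 0},
    {"xyz": [-0.65, 0.05, -0.1], "spin": 0},
    {"xyz": [-0.6, 0.05, 0], "spin": 0},
    {"xyz": [-0.4, 0, 0], "spin": 0},
    {"xyz": [-0.2, 0, 0], "spin": 0},
    {"xyz": [0, 0, 0], "spin": 0},
    {"xyz": [0, 0, 0], "spin": 0},
  ],
  gripper=100,
)

```text
time: 1.5
tool_pos: [545.2, -334.6, 266.9]
tcp_rot: [3.141, -0.001, 1.572]
contact_force: [-0.3, -0.3, 0.2]
grip_width: 92.1
finger_force: 0.0
```

```bash
cat > snap.py <<'E'
from h import *; from plant import bot; import pickle,sys
t=sys.argv[1]; C={}
for n in sys.argv[2:]:
    C[n]=bot.get_calibration(n); cv2.imwrite(f"pics/{n}{t}.png",bot.capture(n))
pickle.dump(C,open(f"cal{t}.pkl","wb"))
E
python3 snap.py 1 wrist scene side
python3 -c "
from h import *
cv2.imwrite('pics/w1b.png',cv2.resize(cv2.imread('pics/wrist1.png'),(800,600),interpolation=cv2.INTER_CUBIC))"
```

```text
(no output)
```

View pics/w1b.png

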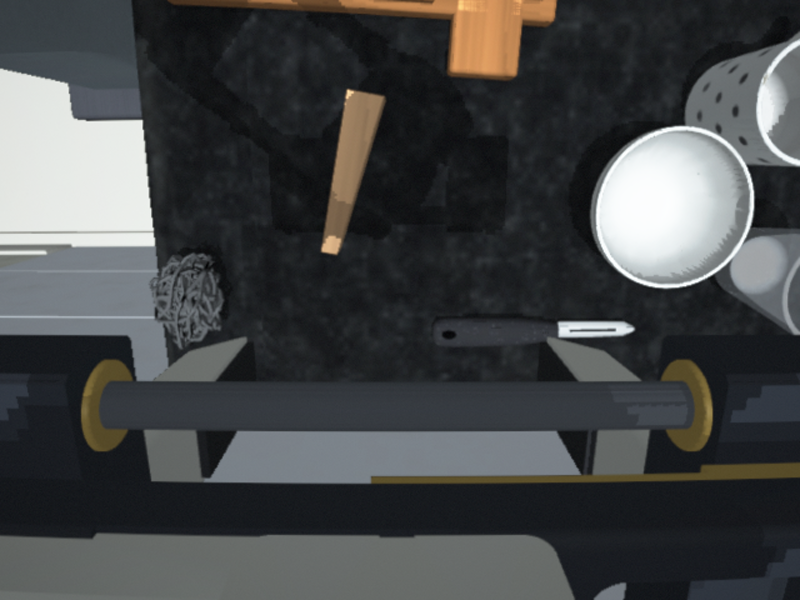

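The wrist view shows the wedge in the 800-px picture with its thick end at (347–385, 93) and its thin end at (330, 250). The peeler is at (530, 330), the scourer at (190, 300), and the bearer's end at the top (485, 75). I'll fit the poses from the colour silhouettes.

```bash
cat >> h.py <<'E'
from scipy.optimize import minimize
def box(x0,x1,y0,y1,z0,z1): return np.array([(x,y,z) for x in(x0,x1) for y in(y0,y1) for z in(z0,z1)],float)
def wedge(): 
    return np.array([(x,y,z) for y in(-60,60) for x in(-9.75,9.75+y/8) for z in(0,32)],float)
cl=np.array([(x,y,z) for y in(-33,33) for x in(87+y/8,124) for z in(24,48)],float)
HOLD=[box(-145,135,-46,46,0,24),box(62,112,-85,85,0,24),box(-145,-112,-32,32,24,46),cl]
STONE=[box(-90,90,-31,31,24,50)]
MAL=[box(-20,20,-42,42,0,44),box(-165,-20,-10,10,11,33)]
def place(m,q):
    c,s=np.cos(q[2]),np.sin(q[2]); return np.c_[q[0]+c*m[:,0]-s*m[:,1],q[1]+s*m[:,0]+c*m[:,1],m[:,2]+(q[3] if len(q)>3 else 0)]
def sil(c,parts,q,S=4,shape=(480,640)):
    M=np.zeros((shape[0]*S,shape[1]*S),np.uint8)
    for m in parts:
        p=(pix(c,place(m,q))+.5)*S-.5
        h=cv2.convexHull(p.astype(np.float32)); cv2.fillPoly(M,[np.round(h*16).astype(np.int32)],255,shift=4)
    return M
def comp(mask,seed,rad=25,clos=3):
    if clos: mask=cv2.morphologyEx(mask,cv2.MORPH_CLOSE,np.ones((clos,clos),np.uint8))
    n,l=cv2.connectedComponents(mask)
    w=l[max(0,seed[1]-rad):seed[1]+rad,max(0,seed[0]-rad):seed[0]+rad]; w=w[w>0]
    return ((l==np.bincount(w).argmax())*255).astype(np.uint8) if len(w) else mask*0
def silfit(views,parts,q0,S=4,free=3):
    """views: list of (cal,mask,valid or None)"""
    big=[(c,cv2.resize(m,None,fx=S,fy=S,interpolation=cv2.INTER_LINEAR)>127,None if v is None else cv2.resize(v,None,fx=S,fy=S,interpolation=cv2.INTER_NEAREST)>0) for c,m,v in views]
    def cost(d):
        q=np.array(q0,float); q[:free]+=np.array(d)*[10,10,.1,10][:free]; t=0
        for c,m,v in big:
            s=sil(c,parts,q,S)>0; x=s^m
            if v is not None: x&=v
            t+=x.sum()/m.sum()
        return t/len(big)
    r=minimize(cost,np.zeros(free),method="Nelder-Mead",options=dict(initial_simplex=np.vstack([np.zeros(free),np.eye(free)]),xatol=5e-3,fatol=1e-5,maxfev=150))
    return np.array(q0,float)[:free]+r.x*[10,10,.1,10][:free],r.fun
def wood(im):
    h=cv2.cvtColor(im,cv2.COLOR_BGR2HSV); return cv2.inRange(h,(5,70,70),(28,255,255))
def outline(im,c,parts,q,col):
    for m in parts:
        cv2.polylines(im,[np.round(cv2.convexHull(pix(c,place(m,q)).astype(np.float32))*16).astype(np.int32)],True,col,1,cv2.LINE_AA,4)
E
cat > f1.py <<'E'
from h import *; import pickle
C=pickle.load(open("cal1.pkl","rb")); I={n:cv2.imread(f"pics/{n}1.png") for n in C}
W={n:wood(I[n]) for n in C}
qw,e=silfit([(C["wrist"],comp(W["wrist"],(285,140)),None)],[wedge()],[530,-275,-.25]); print("wedge wrist",qw.round(3),e)
m=comp(W["scene"],(388,292),10); qs,e=silfit([(C["scene"],m,None)],[wedge()],qw); print("wedge scene",qs.round(3),e)
ms=[]
for n,seed in(("scene",(245,215)),("side",(270,305))):
    m=comp(W[n],seed,12); ms.append((C[n],m,None)); q,e=silfit([ms[-1]],MAL,[572,235,.07]); print("mallet",n,q.round(3),e)
qm,e=silfit(ms,MAL,q); print("mallet",qm.round(3),e)
hs=[]
for n,seed in(("scene",(335,262)),("side",(340,240))):
    hsv=cv2.cvtColor(I[n],cv2.COLOR_BGR2HSV); mm=W[n]|cv2.inRange(hsv,(15,15,110),(45,110,255)); m=comp(mm,seed,20,5)
    hs.append((C[n],m,None)); q,e=silfit([hs[-1]],HOLD+STONE,[540,-105,0]); print("holder",n,q.round(3),e,(m>0).sum())
qh,e=silfit(hs,HOLD+STONE,q); print("holder",qh.round(3),e)
outline(I["wrist"],C["wrist"],[wedge()],qw,(0,255,0)); outline(I["wrist"],C["wrist"],HOLD,qh,(255,255,0))
for n in("scene","side"):
    outline(I[n],C[n],MAL,qm,(255,0,255)); outline(I[n],C[n],HOLD,qh,(255,255,0)); outline(I[n],C[n],[wedge()],qw,(0,255,0))
a=cv2.resize(I["scene"][180:320,200:420],(440,280)); b=cv2.resize(I["side"][190:350,225:445],(360,280)); w=cv2.resize(I["wrist"][0:220,100:450],(440,280))
cv2.imwrite("pics/f1.png",np.vstack([np.hstack([a,b]),np.hstack([w,np.zeros((280,360,3),np.uint8)])]))
E
time python3 f1.py
```

```text
wedge wrist [ 5.08563e+02 -2.80046e+02 -1.84000e-01] 0.022219116825041924
wedge scene [ 5.10523e+02 -2.80034e+02 -1.90000e-01] 0.0388560157790927
mallet scene [ 5.65026e+02  1.90456e+02 -1.51000e-01] 0.071700025335698
mallet side [ 5.63887e+02  1.87273e+02 -1.47000e-01] 0.03593347244384436
mallet [ 5.64145e+02  1.88282e+02 -1.47000e-01] 0.06891962528916266
holder scene [ 5.30054e+02 -1.16863e+02 -6.60000e-02] 0.040974789915966384 3719
holder side [ 5.30726e+02 -1.26810e+02 -5.00000e-02] 0.1548158549818089 3917
holder [ 5.29896e+02 -1.19033e+02 -6.20000e-02] 0.12722060446058808
real	0m11.175s
user	0m10.289s
sys	0m1.136s
```

View pics/f1.png

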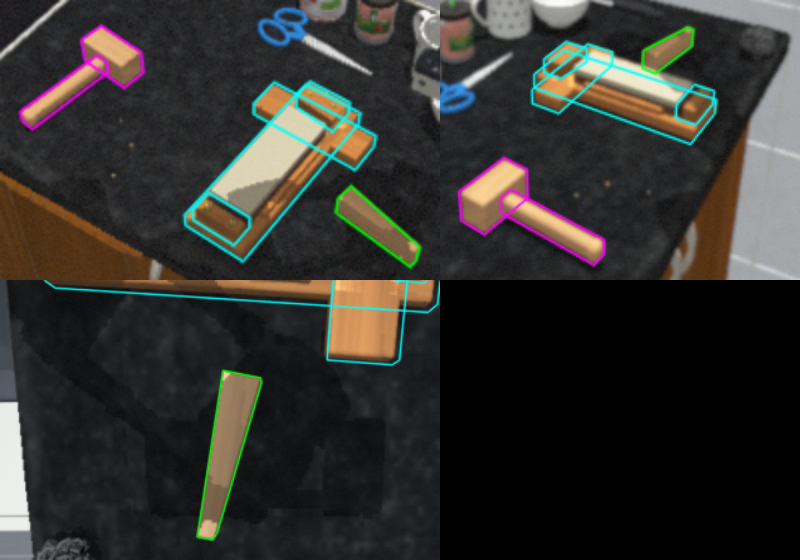

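Emit:
jog_arm(
  targets=[
    {"xyz": [0.4, -0.15, 0.4], "spin": 0},
    {"xyz": [0.5, -0.15, 0.5], "spin": 0},
    {"xyz": [0.12, -0.075, 0.6], "spin": 0},
    {"xyz": [0, 0, 0.7], "spin": 1},
    {"xyz": [0, 0, 0.6], "spin": 0.84},
    {"xyz": [0, 0, 0.3], "spin": 0},
    {"xyz": [0, 0, 0.16], "spin": 0},
    {"xyz": [0, 0, 0], "spin": 0},
    {"xyz": [0, 0, 0], "spin": 0},
    {"xyz": [0, 0, 0], "spin": 0},
  ],
  gripper=100,
)

```text
time: 2.9
tool_pos: [515.7, -254.8, 7.2]
tcp_rot: [3.139, 0.001, 1.387]
contact_force: [-0.6, 0.2, 0.2]
grip_width: 91.8
finger_force: 0.0
```

Good. I'll close the gripper and then lift.

Emit:
jog_arm(
  targets=[
    {"xyz": [0, 0, 0], "spin": 0},
    {"xyz": [0, 0, 0], "spin": 0},
    {"xyz": [0, 0, 0], "spin": 0},
    {"xyz": [0, 0, 0], "spin": 0},
    {"xyz": [0, 0, 0], "spin": 0},
    {"xyz": [0, 0, 0], "spin": 0},
    {"xyz": [0, 0, 0], "spin": 0},
    {"xyz": [0, 0, 0], "spin": 0},
    {"xyz": [0, 0, 0], "spin": 0},
    {"xyz": [0, 0, 0], "spin": 0},
  ],
  gripper=0,
)

```text
time: 4.15
tool_pos: [515.0, -254.4, 5.9]
tcp_rot: [3.141, -0.0, 1.387]
contact_force: [-0.4, -0.5, -0.3]
grip_width: 23.1
finger_force: 29.6
```

Emit:
jog_arm(
  targets=[
    {"xyz": [0, 0, -0.2], "spin": 0},
    {"xyz": [0, 0, -0.4], "spin": 0},
    {"xyz": [0, 0, -0.5], "spin": -0.6},
    {"xyz": [0, 0, -0.5], "spin": -0.61},
    {"xyz": [0.3, 0.05, -0.5], "spin": 0},
    {"xyz": [0.5, 0.05, -0.4], "spin": 0},
    {"xyz": [0.4, 0, -0.36], "spin": 0},
    {"xyz": [0.24, 0, 0], "spin": 0},
    {"xyz": [0, 0, 0], "spin": 0},
    {"xyz": [0, 0, 0], "spin": 0},
  ],
  gripper=0,
)

```text
time: 5.4
tool_pos: [529.7, -140.5, 233.6]
tcp_rot: [-3.14, -0.0, 1.507]
contact_force: [-0.0, -0.3, -0.8]
grip_width: 23.3
finger_force: 29.6
```

```bash
python3 snap.py 2 wrist side scene
cat > f2.py <<'E'
from h import *; import pickle
C=pickle.load(open("cal2.pkl","rb")); I={n:cv2.imread(f"pics/{n}2.png") for n in C}
n="wrist"; q=[530,-117,-.064]
im=I[n]; hsv=cv2.cvtColor(im,cv2.COLOR_BGR2HSV)
big=cv2.resize(im,(800,600),interpolation=cv2.INTER_CUBIC)
cv2.imwrite("pics/w2.png",big)
E
python3 f2.py
```

```text
(no output)
```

View pics/w2.png

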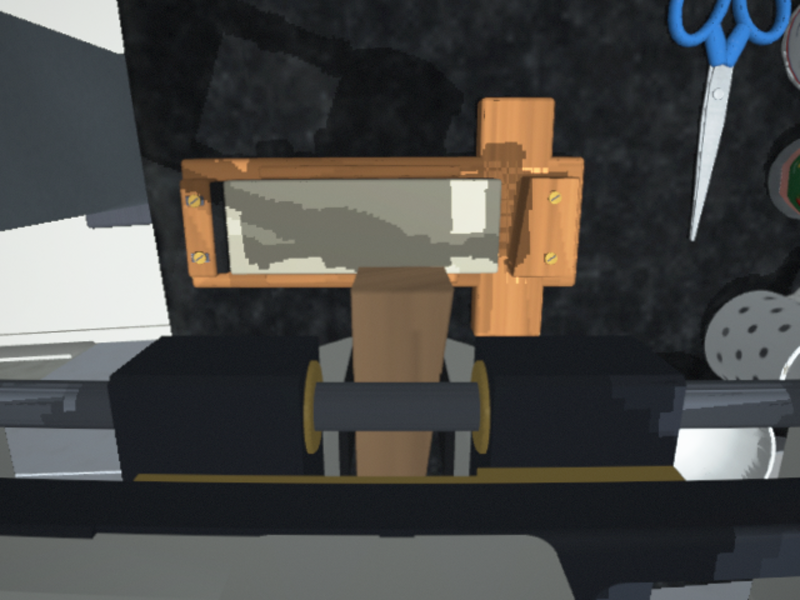

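```bash
cat > f3.py <<'E'
from h import *; import pickle
C=pickle.load(open("cal2.pkl","rb")); c=C["wrist"]
def k(p): return (np.array(p)+.5)/1.25-.5
M=[(62,85,24),(112,85,24),(62,-85,24),(112,-85,24),(-145,46,24),(135,46,24),(135,-46,24),(-145,-46,24),(124,33,48),(124,-33,48)]
uv=k([(480,98),(553,98),(474,336),(541,336),(182,159),(583,158),(575,285),(193,286),(579,178),(574,276)])
q,r=fit([c],[(uv,range(10))],M,[530,-118,-.06]); print("holder",q.round(3)); print(r.reshape(-1,2).round(1).tolist())
S=[(90,31,50),(-90,31,50),(-90,-31,50),(90,-31,50)]
qs,r=fit([c],[(k([(500,180),(224,180),(232,273),(498,273)]),range(4))],S,[530,-118,-.06]); print("stone",qs.round(3)); print(r.reshape(-1,2).round(1).tolist())
d=qs[:2]-q[:2]; print("stone in holder",np.cos(q[2])*d[0]+np.sin(q[2])*d[1],-np.sin(q[2])*d[0]+np.cos(q[2])*d[1])
im=cv2.imread("pics/wrist2.png")
hsv=cv2.cvtColor(im,cv2.COLOR_BGR2HSV)
val=np.full((480,640),255,np.uint8); val[262:]=0
val[205:,275:365]=0
m=wood(im)|cv2.inRange(hsv,(10,15,90),(60,110,255)); m[262:]=0; m[205:,275:365]=0
# drop non-holder
mm=comp(m,(250,180),40,5)
print("holder sil",silfit([(c,mm,val)],HOLD+STONE,q))
# wedge in hand: top face corners z, thick end end edge
tcp=np.array([529.7,-140.5,233.6])
# wedge top height when held: on table TCP z was 6 -> wedge top = TCP+26
Pw=world(c,k([(359,267),(447,267),(357,290),(450,290)]),[tcp[2]+26]*2+[tcp[2]-6]*2); print(Pw.round(1))
Wm=[(-9.75,60,32),(17.25,60,32)]
E
python3 f3.py
```

```text
holder [ 5.26006e+02 -1.18437e+02 -5.70000e-02]
[[0.7, -1.2], [1.9, -1.1], [-0.3, 1.5], [-0.4, 1.1], [-2.7, 0.3], [1.7, -1.3], [0.2, 1.1], [-1.1, 2.1], [0.6, -0.9], [-1.4, 0.3]]
stone [ 5.09581e+02 -1.16363e+02 -6.30000e-02]
[[2.3, -0.6], [-0.6, -0.2], [-1.2, 0.5], [0.3, 0.5]]
stone in holder -16.515892581153036 1.130517238496466
holder sil (array([ 5.26406471e+02, -1.18033701e+02, -6.33934529e-02]), np.float64(0.05238628158844765))
[[ 523.1 -100.2  259.6]
 [ 545.7 -101.6  259.6]
 [ 519.  -114.2  227.6]
 [ 549.1 -116.1  227.6]]
```

```bash
cat >> f3.py <<'E'
print("--")
Pw=world(c,k([(359,267),(447,267),(357,290),(450,290)]),[tcp[2]-6]*2+[tcp[2]+26]*2); print(Pw.round(1)); print(c["eye"],c["rotation"])
for n,seed in(("scene",(335,262)),("side",(340,240))):
    im=cv2.imread(f"pics/{n}0.png"); cc=pickle.load(open("cal1.pkl","rb"))[n]
    for t in "01":
        im=cv2.imread(f"pics/{n}{t}.png"); hsv=cv2.cvtColor(im,cv2.COLOR_BGR2HSV); m=comp(wood(im)|cv2.inRange(hsv,(15,15,110),(45,110,255)),seed,20,5)
        print(n,t,silfit([(cc,m,None)],HOLD+STONE,q),silfit([(cc,m,None)],HOLD,q))
E
python3 f3.py | sed -n '/--/,$p'
```

```text
--
[[ 520.3 -106.6  227.6]
 [ 548.4 -108.4  227.6]
 [ 522.1 -106.2  259.6]
 [ 546.3 -107.8  259.6]]
[534.74612128 -73.37851782 391.83149725] [ 2.88973291e+00  2.19741439e-03 -6.36336430e-02]
scene 0 (array([ 5.31008655e+02, -1.17353950e+02, -5.60768557e-02]), np.float64(0.03982122454466026)) (array([ 5.31008655e+02, -1.17353950e+02, -5.60768557e-02]), np.float64(0.03982122454466026))
scene 1 (array([ 5.30401252e+02, -1.17054347e+02, -6.30449507e-02]), np.float64(0.04005042016806723)) (array([ 5.30401252e+02, -1.17054347e+02, -6.30449507e-02]), np.float64(0.04005042016806723))
side 0 (array([ 5.30268762e+02, -1.26752701e+02, -4.12861205e-02]), np.float64(0.15452528283017689)) (array([ 5.30073452e+02, -1.28041762e+02, -5.73545914e-02]), np.float64(0.19724670291893243))
side 1 (array([ 5.30569987e+02, -1.27246001e+02, -4.53563855e-02]), np.float64(0.15460841258696623)) (array([ 5.3004443e+02, -1.2800893e+02, -5.6601878e-02]), np.float64(0.19081508904065872))
```

Emit:
jog_arm(
  targets=[
    {"xyz": [-0.05, 0.1, 0.2], "spin": 0},
    {"xyz": [-0.1, 0.15, 0.4], "spin": 0},
    {"xyz": [-0.07, 0.15, 0.5], "spin": 0},
    {"xyz": [0, 0.05, 0.3], "spin": 0},
    {"xyz": [0, 0, 0.15], "spin": 0},
    {"xyz": [0, 0, 0], "spin": 0},
    {"xyz": [0, 0, 0], "spin": 0},
    {"xyz": [0, 0, 0], "spin": 0},
    {"xyz": [0, 0, 0], "spin": 0},
    {"xyz": [0, 0, 0], "spin": 0},
  ],
  gripper=0,
)

```text
time: 6.8
tool_pos: [565.2, -159.8, 111.1]
tcp_rot: [3.141, 0.0, 1.508]
contact_force: [0.2, 0.5, -0.7]
grip_width: 23.4
finger_force: 29.6
```

```bash
python3 snap.py 3 wrist scene; python3 -c "
from h import *; from plant import bot
o=bot.get_obs();print(o['tool_pos'],o['tcp_rot'])
im=cv2.imread('pics/wrist3.png')[:380,250:];print(im.shape)
cv2.imwrite('pics/w3.png',cv2.resize(im,None,fx=1.5,fy=1.5,interpolation=cv2.INTER_CUBIC))"
```

```text
[ 565.10962259 -159.75812214  110.91343416] [3.14125577e+00 9.13659975e-05 1.50777717e+00]
(380, 390, 3)
```

View pics/w3.png

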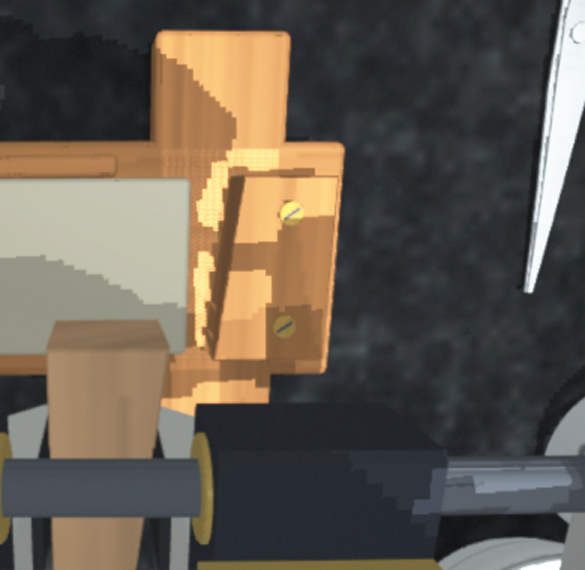

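```bash
cat > f4.py <<'E'
from h import *; import pickle
c=pickle.load(open("cal3.pkl","rb"))["wrist"]
def k(p): return (np.array(p,float)+.5)/1.5-.5+[250,0]
M=[(62,85,24),(112,85,24),(135,46,24),(124,33,48),(91.1,33,48),(82.9,-33,48),(135,-46,24)]
uv=k([(154,31),(291,31),(344,143),(339,177),(244,177),(214,359),(327,374)])
q,r=fit([c],[(uv,range(7))],M,[530,-118,-.06]); print("holder",q.round(3)); print(r.reshape(-1,2).round(1).tolist())
st=world(c,k([(189,180),(187,355)]),50.)
def H(P): 
    d=P[:,:2]-q[:2]; co,s=np.cos(q[2]),np.sin(q[2]); return np.c_[co*d[:,0]+s*d[:,1],-s*d[:,0]+co*d[:,1]]
print("stone end in holder",H(st).round(1))
Pw=world(c,k([(52,322),(165,322),(49,348),(168,348)]),[105]*2+[137]*2); print("wedge thick end",Pw.round(1))
E
python3 f4.py
```

```text
holder [ 5.26154e+02 -1.19502e+02 -5.30000e-02]
[[-0.2, -0.2], [0.2, -0.2], [1.6, -0.6], [-0.4, -0.3], [-0.5, -0.2], [-0.6, 2.5], [0.7, 1.5]]
stone end in holder [[ 72.2  32. ]
 [ 73.  -29.4]]
wedge thick end [[ 554.7 -126.2  105. ]
 [ 584.9 -128.2  105. ]
 [ 556.5 -125.4  137. ]
 [ 582.4 -127.   137. ]]
```

Emit:
jog_arm(
  targets=[
    {"xyz": [0.2, 0.05, 0], "spin": 0},
    {"xyz": [0.45, 0.12, 0], "spin": 0},
    {"xyz": [0.55, 0.147, 0], "spin": 0},
    {"xyz": [0.5, 0.13, 0], "spin": 0},
    {"xyz": [0.3, 0.07, 0.05], "spin": 0},
    {"xyz": [0.12, 0.03, 0.2], "spin": 0},
    {"xyz": [0, 0, 0.4], "spin": 0},
    {"xyz": [0, 0, 0.25], "spin": 0},
    {"xyz": [0, 0, 0.08], "spin": 0},
    {"xyz": [0, 0, 0], "spin": 0},
  ],
  gripper=0,
)

```text
time: 8.15
tool_pos: [619.3, 6.5, 32.0]
tcp_rot: [-3.141, 0.0, 1.507]
contact_force: [0.1, 0.0, -0.7]
grip_width: 23.4
finger_force: 29.6
```

Emit:
jog_arm(
  targets=[
    {"xyz": [-0.05, 0, 0.01], "spin": 0},
    {"xyz": [-0.07, 0, 0], "spin": 0},
    {"xyz": [-0.07, 0, 0], "spin": 0},
    {"xyz": [-0.07, 0, 0], "spin": 0},
    {"xyz": [-0.07, 0, 0], "spin": 0},
    {"xyz": [-0.07, 0, 0], "spin": 0},
    {"xyz": [-0.06, 0, 0], "spin": 0},
    {"xyz": [-0.035, 0, 0], "spin": 0},
    {"xyz": [0, 0, 0], "spin": 0},
    {"xyz": [0, 0, 0], "spin": 0},
  ],
  gripper=0,
)

```text
time: 9.4
tool_pos: [617.0, -32.6, 31.6]
tcp_rot: [3.141, -0.0, 1.508]
contact_force: [-0.1, 0.8, -1.0]
grip_width: 23.2
finger_force: 29.6
```

Emit:
jog_arm(
  targets=[
    {"xyz": [0, 0, 0], "spin": 0},
    {"xyz": [0, 0, 0], "spin": 0},
    {"xyz": [0, 0, 0], "spin": 0},
    {"xyz": [0, 0, 0], "spin": 0},
    {"xyz": [0, 0, 0], "spin": 0},
    {"xyz": [0, 0, -0.1], "spin": 0},
    {"xyz": [0, 0, -0.3], "spin": 0},
    {"xyz": [0, 0, -0.5], "spin": 0},
    {"xyz": [0, 0, -0.5], "spin": 0},
    {"xyz": [0, 0, -0.5], "spin": 0},
  ],
  gripper=100,
)

```text
time: 10.65
tool_pos: [616.9, -32.7, 185.6]
tcp_rot: [3.141, 0.0, 1.508]
contact_force: [-0.4, -0.7, 1.0]
grip_width: 91.6
finger_force: 0.0
```

```bash
python3 snap.py 4 wrist scene side; cat > f5.py <<'E'
from h import *; import pickle
C=pickle.load(open("cal4.pkl","rb")); I={n:cv2.imread(f"pics/{n}4.png") for n in C}
qh=[526.1,-119,-.058]
c_,s_=np.cos(qh[2]),np.sin(qh[2])
qw=[qh[0]+c_*83.9-s_*64,qh[1]+s_*83.9+c_*64,-.063,24]
for n in C:
    outline(I[n],C[n],[wedge()],qw,(0,255,0)); outline(I[n],C[n],HOLD[1:],qh,(255,255,0)); outline(I[n],C[n],MAL,[564.1,188.3,-.147],(255,0,255))
a=cv2.resize(I["scene"][180:310,210:410],(400,260)); b=cv2.resize(I["side"][180:310,220:420],(400,260)); w=cv2.resize(I["wrist"],(440,330))
cv2.imwrite("pics/f5.png",np.vstack([np.hstack([a,b]),np.hstack([w,np.zeros((330,360,3),np.uint8)])]))
E
python3 f5.py
```

```text
(no output)
```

View pics/f5.png

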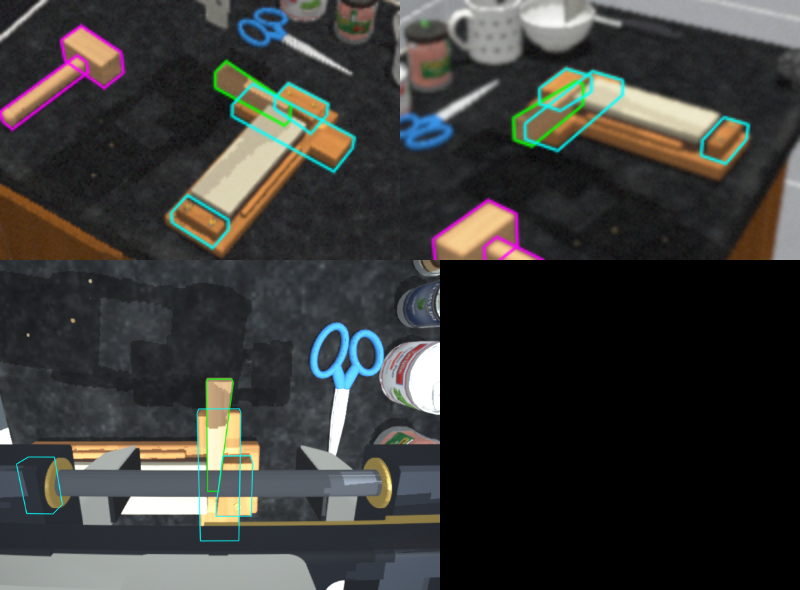

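Emit:
jog_arm(
  targets=[
    {"xyz": [0.25, -0.12, 0], "spin": 0},
    {"xyz": [0.5, -0.23, 0], "spin": 0},
    {"xyz": [0.6, -0.27, 0], "spin": 0},
    {"xyz": [0.4, -0.18, 0], "spin": 0},
    {"xyz": [0.23, -0.1, 0], "spin": 0},
    {"xyz": [0, 0, 0], "spin": 0.84},
    {"xyz": [0, 0, 0], "spin": 0},
    {"xyz": [0, 0, 0], "spin": 0},
    {"xyz": [0, 0, 0], "spin": 0},
    {"xyz": [0, 0, 0], "spin": 0},
  ],
  gripper=100,
)

```text
time: 12.05
tool_pos: [555.1, 129.6, 183.5]
tcp_rot: [3.142, -0.0, 1.424]
contact_force: [0.0, -0.5, -0.3]
grip_width: 92.0
finger_force: 0.0
```

```bash
python3 snap.py 5 wrist; cat > f6.py <<'E'
from h import *; import pickle
c=pickle.load(open("cal5.pkl","rb"))["wrist"]; im=cv2.imread("pics/wrist5.png")
p=pix(c,[(564,188,44)])[0].astype(int); print(p)
m=comp(wood(im),tuple(p),15,3); q,e=silfit([(c,m,None)],MAL,[564,188,-.147]); print(q.round(3),e,(m>0).sum())
E
python3 f6.py
```

```text
[316 138]
[ 5.62940e+02  1.89719e+02 -1.52000e-01] 0.8588643973713896 6980
```

```bash
cat >> f6.py <<'E'
hsv=cv2.cvtColor(im,cv2.COLOR_BGR2HSV)
print(cv2.boundingRect(m),cv2.boundingRect(sil(c,MAL,[564,188,-.147],1)),(sil(c,MAL,[564,188,-.147],1)>0).sum())
h=cv2.convexHull(pix(c,place(MAL[1],[564,188,-.147])).astype(np.float32)); k=np.zeros((480,640),np.uint8); cv2.fillPoly(k,[h.astype(int)],255)
for x in(-60,-100,-140): 
    u,v=pix(c,place(np.array([(x,0,33.)]),[564,188,-.147]))[0].astype(int); print(u,v,hsv[v,u])
u,v=p; print(hsv[v-20:v+21:20,u])
for s in(30,40,50,60):
    m2=comp(cv2.inRange(hsv,(3,s,60),(30,255,255)),tuple(p),15,3); q,e=silfit([(c,m2,None)],MAL,[564,188,-.147]); print(s,q.round(3),e,cv2.boundingRect(m2))
E
python3 f6.py
```

```text
[316 138]
[ 5.62940e+02  1.89719e+02 -1.52000e-01] 0.8588643973713896 6980
(90, 73, 255, 123) (90, 75, 257, 124) 13053
233 137 [ 22  65 252]
178 138 [ 21  68 250]
124 138 [ 20  73 248]
[[ 22  66 252]
 [ 22  65 252]
 [ 21  66 251]]
30 [ 5.63044e+02  1.90029e+02 -1.48000e-01] 0.12904929209277036 (89, 72, 256, 124)
40 [ 5.63059e+02  1.90058e+02 -1.47000e-01] 0.13729817694484034 (89, 72, 256, 124)
50 [ 5.63039e+02  1.89872e+02 -1.49000e-01] 0.13956721339741793 (90, 73, 255, 123)
60 [ 5.62984e+02  1.89796e+02 -1.51000e-01] 0.15506301273451076 (90, 73, 255, 123)
```

Emit:
jog_arm(
  targets=[
    {"xyz": [0.2, 0, 0.1], "spin": 0},
    {"xyz": [0.45, -0.01, 0.3], "spin": 0},
    {"xyz": [0.35, 0, 0.5], "spin": 0},
    {"xyz": [0.12, 0, 0.6], "spin": 0},
    {"xyz": [0, 0, 0.4], "spin": 0},
    {"xyz": [0, 0, 0.23], "spin": 0},
    {"xyz": [0, 0, 0.1], "spin": 0},
    {"xyz": [0, 0, 0], "spin": 0},
    {"xyz": [0, 0, 0], "spin": 0},
    {"xyz": [0, 0, 0], "spin": 0},
  ],
  gripper=100,
)

```text
time: 13.35
tool_pos: [568.1, 218.7, 6.2]
tcp_rot: [3.14, -0.001, 1.424]
contact_force: [-0.7, 0.4, 0.4]
grip_width: 91.6
finger_force: 0.0
```

Emit:
jog_arm(
  targets=[
    {"xyz": [0, 0, 0], "spin": 0},
    {"xyz": [0, 0, 0], "spin": 0},
    {"xyz": [0, 0, 0], "spin": 0},
    {"xyz": [0, 0, 0], "spin": 0},
    {"xyz": [0, 0, 0], "spin": 0},
    {"xyz": [0, 0, 0], "spin": 0},
    {"xyz": [0, 0, 0], "spin": 0},
    {"xyz": [0, 0, 0], "spin": 0},
    {"xyz": [0, 0, 0], "spin": 0},
    {"xyz": [0, 0, 0], "spin": 0},
  ],
  gripper=0,
)

```text
time: 14.6
tool_pos: [567.3, 218.6, 5.1]
tcp_rot: [-3.142, 0.0, 1.424]
contact_force: [-0.1, -1.0, 0.1]
grip_width: 40.2
finger_force: 30.0
```

Emit:
jog_arm(
  targets=[
    {"xyz": [0, 0, -0.2], "spin": 0},
    {"xyz": [0, 0, -0.3], "spin": 0},
    {"xyz": [0, 0, -0.19], "spin": -0.42},
    {"xyz": [0, 0, 0], "spin": -0.42},
    {"xyz": [-0.2, 0.136, 0], "spin": 0},
    {"xyz": [-0.4, 0.25, 0], "spin": 0},
    {"xyz": [-0.4, 0.25, 0], "spin": 0},
    {"xyz": [-0.3, 0.2, 0.14], "spin": 0},
    {"xyz": [0, 0, 0.15], "spin": 0},
    {"xyz": [0, 0, 0.05], "spin": 0},
  ],
  gripper=0,
)

```text
time: 15.85
tool_pos: [626.8, 110.1, 32.1]
tcp_rot: [-3.139, 0.0, 1.507]
contact_force: [0.5, -0.5, -1.5]
grip_width: 39.8
finger_force: 30.0
```

Emit:
jog_arm(
  targets=[
    {"xyz": [-0.08, 0, 0], "spin": 0},
    {"xyz": [-0.12, 0, 0], "spin": 0},
    {"xyz": [-0.12, 0, 0], "spin": 0},
    {"xyz": [-0.08, 0, 0], "spin": 0},
    {"xyz": [-0.06, 0, 0], "spin": 0},
    {"xyz": [-0.06, 0, 0], "spin": 0},
    {"xyz": [-0.06, 0, 0], "spin": 0},
    {"xyz": [-0.06, 0, 0], "spin": 0},
    {"xyz": [-0.06, 0, 0], "spin": 0},
    {"xyz": [-0.06, 0, 0], "spin": 0},
  ],
  gripper=0,
)

```text
time: 17.1
tool_pos: [623.7, 49.7, 33.1]
tcp_rot: [-3.142, -0.0, 1.508]
contact_force: [-0.0, 1.2, -1.9]
grip_width: 40.1
finger_force: 30.0
```

Emit:
jog_arm(
  targets=[
    {"xyz": [-0.05, 0, 0], "spin": 0},
    {"xyz": [-0.05, 0, 0], "spin": 0},
    {"xyz": [-0.05, 0, 0], "spin": 0},
    {"xyz": [-0.03, 0, 0], "spin": 0},
    {"xyz": [0, 0, 0], "spin": 0},
    {"xyz": [0, 0, 0], "spin": 0},
    {"xyz": [0, 0, 0], "spin": 0},
    {"xyz": [0, 0, 0], "spin": 0},
    {"xyz": [0, 0, 0], "spin": 0},
    {"xyz": [0, 0, 0], "spin": 0},
  ],
  gripper=0,
)

```text
time: 18.35
tool_pos: [623.0, 35.3, 33.3]
tcp_rot: [3.141, 0.0, 1.508]
contact_force: [-0.3, 0.3, -1.3]
grip_width: 39.5
finger_force: 30.0
```

Emit:
jog_arm(
  targets=[
    {"xyz": [-0.04, 0, 0], "spin": 0},
    {"xyz": [-0.04, 0, 0], "spin": 0},
    {"xyz": [0, 0, 0], "spin": 0},
    {"xyz": [0, 0, 0], "spin": 0},
    {"xyz": [0, 0, 0], "spin": 0},
    {"xyz": [0, 0, 0], "spin": 0},
    {"xyz": [0, 0, 0], "spin": 0},
    {"xyz": [0, 0, 0], "spin": 0},
    {"xyz": [0, 0, 0], "spin": 0},
    {"xyz": [-0.03, 0, 0], "spin": 0},
  ],
  gripper=0,
)

```text
time: 19.6
tool_pos: [621.9, 29.7, 33.5]
tcp_rot: [-3.141, -0.004, 1.507]
contact_force: [-1.8, 15.3, 1.9]
grip_width: 39.8
finger_force: 30.0
```

Emit:
jog_arm(
  targets=[
    {"xyz": [0.06, 0, 0], "spin": 0},
    {"xyz": [0.09, 0, 0], "spin": 0},
    {"xyz": [0, 0, 0], "spin": 0},
    {"xyz": [0, 0, 0], "spin": 0},
    {"xyz": [-0.06, 0, 0], "spin": 0},
    {"xyz": [-0.06, 0, 0], "spin": 0},
    {"xyz": [-0.05, 0, 0], "spin": 0},
    {"xyz": [0, 0, 0], "spin": 0},
    {"xyz": [0, 0, 0], "spin": 0},
    {"xyz": [0, 0, 0], "spin": 0},
  ],
  gripper=0,
)

```text
time: 20.85
tool_pos: [621.9, 27.7, 33.4]
tcp_rot: [-3.141, -0.004, 1.507]
contact_force: [-1.1, 11.8, 0.2]
grip_width: 39.9
finger_force: 30.0
```

Emit:
jog_arm(
  targets=[
    {"xyz": [0.06, 0, 0], "spin": 0},
    {"xyz": [0.09, 0, 0], "spin": 0},
    {"xyz": [0, 0, 0], "spin": 0},
    {"xyz": [0, 0, 0], "spin": 0},
    {"xyz": [-0.06, 0, 0], "spin": 0},
    {"xyz": [-0.06, 0, 0], "spin": 0},
    {"xyz": [-0.06, 0, 0], "spin": 0},
    {"xyz": [0, 0, 0], "spin": 0},
    {"xyz": [0, 0, 0], "spin": 0},
    {"xyz": [0, 0, 0], "spin": 0},
  ],
  gripper=0,
)

```text
time: 22.1
tool_pos: [622.0, 25.8, 33.4]
tcp_rot: [-3.142, -0.004, 1.507]
contact_force: [-0.1, 13.3, 0.2]
grip_width: 39.9
finger_force: 30.0
```

Emit:
jog_arm(
  targets=[
    {"xyz": [0.06, 0, 0], "spin": 0},
    {"xyz": [0.09, 0, 0], "spin": 0},
    {"xyz": [0, 0, 0], "spin": 0},
    {"xyz": [0, 0, 0], "spin": 0},
    {"xyz": [-0.06, 0, 0], "spin": 0},
    {"xyz": [-0.06, 0, 0], "spin": 0},
    {"xyz": [-0.06, 0, 0], "spin": 0},
    {"xyz": [-0.02, 0, 0], "spin": 0},
    {"xyz": [0, 0, 0], "spin": 0},
    {"xyz": [0, 0, 0], "spin": 0},
  ],
  gripper=0,
)

```text
time: 23.35
tool_pos: [621.8, 23.9, 33.6]
tcp_rot: [3.141, -0.007, 1.507]
contact_force: [1.2, 22.0, 2.3]
grip_width: 40.0
finger_force: 30.0
```

Emit:
jog_arm(
  targets=[
    {"xyz": [0.06, 0, 0], "spin": 0},
    {"xyz": [0.09, 0, 0], "spin": 0},
    {"xyz": [0, 0, 0], "spin": 0},
    {"xyz": [0, 0, 0], "spin": 0},
    {"xyz": [-0.06, 0, 0], "spin": 0},
    {"xyz": [-0.06, 0, 0], "spin": 0},
    {"xyz": [-0.05, 0, 0], "spin": 0},
    {"xyz": [0, 0, 0], "spin": 0},
    {"xyz": [0, 0, 0], "spin": 0},
    {"xyz": [0, 0, 0], "spin": 0},
  ],
  gripper=0,
)

```text
time: 24.6
tool_pos: [621.7, 22.1, 33.6]
tcp_rot: [3.141, -0.007, 1.507]
contact_force: [0.4, 21.3, 2.6]
grip_width: 40.5
finger_force: 30.0
```

Emit:
jog_arm(
  targets=[
    {"xyz": [0.06, 0, 0], "spin": 0},
    {"xyz": [0.09, 0, 0], "spin": 0},
    {"xyz": [0, 0, 0], "spin": 0},
    {"xyz": [0, 0, 0], "spin": 0},
    {"xyz": [-0.06, 0, 0], "spin": 0},
    {"xyz": [-0.06, 0, 0], "spin": 0},
    {"xyz": [-0.05, 0, 0], "spin": 0},
    {"xyz": [0, 0, 0], "spin": 0},
    {"xyz": [0, 0, 0], "spin": 0},
    {"xyz": [0, 0, 0], "spin": 0},
  ],
  gripper=0,
)

```text
time: 25.85
tool_pos: [621.7, 21.3, 33.6]
tcp_rot: [3.141, -0.008, 1.507]
contact_force: [1.1, 24.7, 1.1]
grip_width: 40.1
finger_force: 30.0
```

Emit:
jog_arm(
  targets=[
    {"xyz": [0.06, 0, 0], "spin": 0},
    {"xyz": [0.09, 0, 0], "spin": 0},
    {"xyz": [0, 0, 0], "spin": 0},
    {"xyz": [0, 0, 0], "spin": 0},
    {"xyz": [-0.06, 0, 0], "spin": 0},
    {"xyz": [-0.06, 0, 0], "spin": 0},
    {"xyz": [-0.04, 0, 0], "spin": 0},
    {"xyz": [0, 0, 0], "spin": 0},
    {"xyz": [0, 0, 0], "spin": 0},
    {"xyz": [0, 0, 0], "spin": 0},
  ],
  gripper=0,
)

```text
time: 27.1
tool_pos: [621.7, 21.1, 33.7]
tcp_rot: [3.141, -0.009, 1.507]
contact_force: [1.7, 26.4, 1.4]
grip_width: 39.5
finger_force: 30.0
```

Emit:
jog_arm(
  targets=[
    {"xyz": [0.06, 0, 0], "spin": 0},
    {"xyz": [0.09, 0, 0], "spin": 0},
    {"xyz": [0, 0, 0], "spin": 0},
    {"xyz": [0, 0, 0], "spin": 0},
    {"xyz": [-0.06, 0, 0], "spin": 0},
    {"xyz": [-0.06, 0, 0], "spin": 0},
    {"xyz": [-0.05, 0, 0], "spin": 0},
    {"xyz": [0, 0, 0], "spin": 0},
    {"xyz": [0, 0, 0], "spin": 0},
    {"xyz": [0, 0, 0], "spin": 0},
  ],
  gripper=0,
)

```text
time: 28.35
tool_pos: [621.8, 20.5, 33.8]
tcp_rot: [3.141, -0.01, 1.507]
contact_force: [1.7, 32.2, 2.3]
grip_width: 39.8
finger_force: 30.0
```

Emit:
jog_arm(
  targets=[
    {"xyz": [0.08, 0, 0], "spin": 0},
    {"xyz": [0.2, 0, -0.05], "spin": 0},
    {"xyz": [0.35, -0.1, -0.05], "spin": 0},
    {"xyz": [0.5, -0.2, 0], "spin": 0},
    {"xyz": [0.5, -0.2, 0], "spin": 0},
    {"xyz": [0.45, -0.15, 0], "spin": 0},
    {"xyz": [0.28, -0.07, 0.1], "spin": 0},
    {"xyz": [0, 0, 0.15], "spin": 0},
    {"xyz": [0, 0, 0.1], "spin": 0},
    {"xyz": [0, 0, 0], "spin": 0},
  ],
  gripper=0,
)

```text
time: 29.6
tool_pos: [575.6, 204.0, 12.2]
tcp_rot: [-3.14, 0.001, 1.506]
contact_force: [-0.1, 0.0, -1.3]
grip_width: 39.8
finger_force: 30.0
```

Emit:
jog_arm(
  targets=[
    {"xyz": [0, 0, 0.03], "spin": 0},
    {"xyz": [0, 0, 0.03], "spin": 0},
    {"xyz": [0, 0, 0.02], "spin": 0},
    {"xyz": [0, 0, 0.01], "spin": 0},
    {"xyz": [0, 0, 0], "spin": 0},
    {"xyz": [0, 0, 0], "spin": 0},
    {"xyz": [0, 0, 0], "spin": 0},
    {"xyz": [0, 0, 0], "spin": 0},
    {"xyz": [0, 0, 0], "spin": 0},
    {"xyz": [0, 0, 0], "spin": 0},
  ],
  gripper=0,
)

```text
time: 30.85
tool_pos: [575.9, 205.2, 5.9]
tcp_rot: [3.141, 0.0, 1.508]
contact_force: [0.4, -0.2, -1.2]
grip_width: 39.7
finger_force: 30.0
```

Emit:
jog_arm(
  targets=[
    {"xyz": [0, 0, 0], "spin": 0},
    {"xyz": [0, 0, 0], "spin": 0},
    {"xyz": [0, 0, 0], "spin": 0},
    {"xyz": [0, 0, 0], "spin": 0},
    {"xyz": [0, 0, 0], "spin": 0},
    {"xyz": [0, 0, 0], "spin": 0},
    {"xyz": [0, 0, -0.1], "spin": 0},
    {"xyz": [0, 0, -0.4], "spin": 0},
    {"xyz": [0, 0, -0.6], "spin": 0},
    {"xyz": [0, 0, -0.6], "spin": 0},
  ],
  gripper=100,
)

```text
time: 32.1
tool_pos: [575.7, 205.2, 143.8]
tcp_rot: [3.141, -0.0, 1.508]
contact_force: [1.0, 0.3, 0.5]
grip_width: 92.0
finger_force: 0.0
```

```bash
python3 snap.py 6 scene side; python3 - <<'E'
from h import *; import pickle
C=pickle.load(open("cal6.pkl","rb")); I={n:cv2.imread(f"pics/{n}6.png") for n in C}
qh=[526.1,-119,-.058]; c_,s_=np.cos(qh[2]),np.sin(qh[2])
qw=[qh[0]+c_*80-s_*14,qh[1]+s_*80+c_*14,-.06,24]
qm=[575.9-29*.063,205.2-29,-.063]
m=comp(wood(I["side"]),tuple(pix(C["side"],[(qm[0],qm[1],44)])[0].astype(int)),12); print(silfit([(C["side"],m,None)],MAL,qm))
for n in C: outline(I[n],C[n],[wedge()],qw,(0,255,0))
a=cv2.resize(I["scene"][180:320,200:400],(400,280)); b=cv2.resize(I["side"][180:340,220:420],(400,320))
cv2.imwrite("pics/f7.png",np.hstack([cv2.copyMakeBorder(a,0,40,0,0,0),b]))
E
```

```text
(array([ 5.75122856e+02,  1.74164014e+02, -6.69339011e-02]), np.float64(0.04166133776697788))
```

View pics/f7.png

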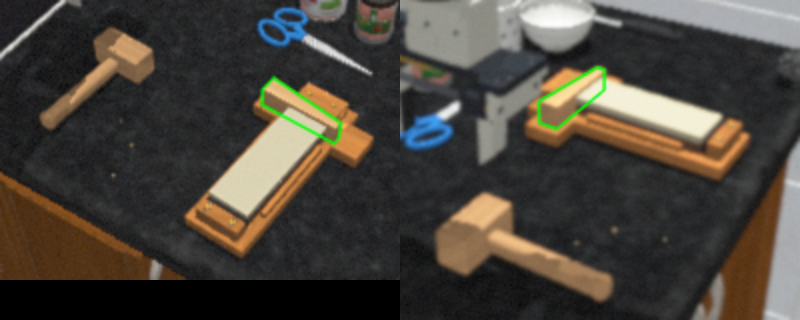

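The pictures show the wedge driven between stone and cleat at about (300, 110) in the left crop, where predicted. The mallet lies flat on the worktop at about (125, 55), clear of the holder. Handing in.

```bash
python3 -c "
from plant import bot; print(bot.close_job())"
```

```text
the job is handed in; nothing more can be done
None
```

I tapped the wedge home until a further tap moved it only about 0.2 mm (a harder tap at 32 N moved it 0.6 mm), laid the mallet flat and clear of the holder, and handed the job in at about 32 s; the hand-in gave no verdict, and the squeeze on the stone was not measured directly.

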